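# Fit the tube wheel on the mixer's drive studs

### The arm

A 6-joint arm with a two-finger parallel gripper is mounted at the origin on a cart in front of the work surface, level with it; the furniture and walls round the work are solid. World frame = base frame: x ahead of the robot, y to its left, z up, the work surface at z = 0. Lengths are in m, angles in rad, forces in N, time in s.
With the tool pointing down it reaches from about 0.3 to 1 m from the base axis. Payload 5.1 kg.
Tool frame: the origin (TCP) lies between the finger pads; the fingertips stand 17 mm ahead of it and the grasp point (between the pads) lies 2 mm behind it; y points along the fingers, z is the direction in which the jaws open and shut, and the axes are right-handed (so a half turn about y gives the same grasp; the last joint's range is limited). The gripper opens to 95 mm and grips with 3 to 60 N. Pads are 20 mm wide; open, the fingers measure 119 mm over their backs; the gripper's body (75 mm by 180 mm) begins 59 mm behind the grasp point.
Start: joints at [-1.413, 0.124, 1.65, -0, 1.367, -0.083], TCP at [0.155, -0.631, 0.232] pointing down, gripper open.
Joint ranges: [-2.61, 2.61], [-1.02, 2.33], [0.03, 2.71], [-1.35, 4.49], [0.32, 2.68], [-2.91, 2.91]. Speed limits (rad/s): [2.57, 2.57, 3.14, 3.14, 3.14, 3.14].

### API

Orientations are given as a rotation vector (axis times angle).
In Python, from workcell import ctrl, vision, order gives the robot as it stands.
- The arm moves only by the tool apply_moves, never from a script. Its argument "deltas" is a list of rows, each an object with "xyz": the shift along the tool's x, y, z in cm, a list of three; "yaw": the turn about the tool's y in rad; "grip": the opening, from 0 (shut) to 1 (fully open). A call has 1 to 5 rows; each row is the pose to reach, as a shift and turn from the pose commanded when the call began, along the tool's axes at that moment; what a row does not reach only later rows make up. A row lasts 1/12 s, in which the tool goes at most 41.7 mm and 7.16 degrees, less where a joint would pass 70% of its speed; a pose out of reach is approached as far as the arm can. A call with a gripper value outside its range is refused whole. The fingers move at their own pace and stop on an object; "squeeze" is the grip in N (left out, the last holds). Time passes only in rows, so rows that repeat a pose let the fingers close. It gives the time, the measured TCP pose, the force and the opening at its end, in the units of the state.
- ctrl.sense(): the state, without advancing time (a new reading comes with each control period).
- vision.camera(name): name is "scene" or "top" or "wrist"; returns the picture (384x512x3 uint8, red, green, blue); there is no depth.
- vision.camera_info(name): a dict with "camera_matrix" (3x3 intrinsics, pixels), "k1" (the pictures are not rectified: a ray, as slopes to the right and down, at radius r is drawn at 1 + k1 r^2 times it, then the intrinsics apply), "view" (4x4, takes a point from world to camera coordinates). Camera axes: x right, y up, looking along -z (the intrinsics and any distortion apply to the point x, -y, -z); pixel columns grow to the right and rows downward; lengths in m; the calibration is good to about 2 mm. A picture is of the moment at which its call begins: read the wrist's pose just before it. camera_info takes no time and is no camera call; for the wrist camera it gives the pose at the moment of the call.
- order.job_done(): hands the job in, once; it reports no verdict.
The state is a dict: "clock": time; "qpos": joint angles; "qd": joint speeds; "joint_efforts": joint torques, N m; "tool_pos": TCP position; "eef_rot": TCP orientation; "contact_force": force on the tool from outside, world axes, zero at the start; "moment": the same for the moment, N m; "finger_gap": opening from 0.0 (shut) to 1.0 (fully open).
Only numpy, scipy, OpenCV 4.12 (cv2) and the standard library are available. Lean on these libraries where they do the work, as an engineer would, in place of code of your own. Each camera call takes 0.05 s, during which the arm holds its last target.

### The job

Fit the tube wheel onto the mixer: lower it over the centre pin, turn it until all four holes line up with the drive studs, then push it down until it sits fully home and flat on the drive plate, and let go of it. Work by feel with light pressure and never force it down while the studs are not in the holes; leave the other things on the bench where they are.

Things in the scene. Friction and masses are not known exactly. Their poses are not given: they have to be found in the camera images.
- tube_wheel: loose tube wheel, 0.16 to 0.26 kg: a flat bare-metal disc 120 mm across, 8 mm thick, with eight half-round rim notches, lying on the bench on four 2 mm feet under its rim. Four 11.2 mm holes go through it, centred 29 mm from the axis at its own +x, +y, -x and -y. In the middle a 16 mm bore goes right through. Origin: on the axis at the disc's underside; z up along the axis
- wheel_hub (a point): centre of the top of the wheel's black square hub, 46 mm above the disc's underside. The hub is 30 x 30 mm, stands 38 mm up from the disc and carries the same 16 mm bore; its sides face the wheel's +x, +y, -x and -y (the holes' directions). Grip it by two opposite sides. Axes as the wheel
- mixer: fixed white box, 130 x 130 mm, 66 mm high, knob and switch on its front (its -x side). On it a dark round drive plate, 84 mm across, with four studs, a centre pin and a collar. The plate is braked (turns only above 1.5 N m) and sprung on rubber: it yields straight down 1 mm per 4 N, 6 mm at most. Wheel and mixer must not press on each other with over 30 N. Origin: centre of the box's underside, z up
- drive_face (a point): centre of the drive plate at the top of its four 1 mm seating bosses, 75 mm above the bench: the wheel's origin is here when fully home, 12 mm above it when resting on the stud tips. Studs: 8 mm thick, 12 mm high, bevelled tips, 90 degrees apart, 29 mm from the axis. They stand at any angle, which is NOT measured and is unrelated to the box's yaw: find it by eye or by feel. Axes: those of the box
- pin_tip (a point): tip of the drive plate's centre pin, 40 mm above the plate's face. The pin is 14 mm thick; its top 8 mm taper to 6 mm. Axes: those of the box
- collar_top (a point): where the top of the black friction collar round the pin (25 mm across) is at the start, 7 mm above the plate's face. With the studs in its holes the wheel sinks 5 mm from the stud tips onto the collar, which takes about 8 to 12 N to push down flush with the wheel; it stays down. (A fixed point; it does not follow the collar.) Axes: those of the box
- tube_a: a sample tube, 14 mm thick and 79 mm long, lying loose on the bench between the wheel and the mixer; leave it alone. Origin at its middle, on the underside
- specimen_a: a specimen cup with an orange cap, 60 mm across and 70 mm high, standing behind the work; leave it alone. Origin at the centre of its underside
- syringe_b: a syringe, 100 mm long, lying loose at the left front of the bench; leave it alone. Origin at its middle, on the underside

How it is judged:
By the outcome, as a careful person would: the job done as asked, in the order asked, and still so for the second after the job is handed in, with the robot touching nothing.
It also fails if it takes over 67 s, if anything falls off the work surface, if the arm or the gripper's body presses on something with over 40 N, if the wrist force passes 120 N, or if a joint passes its speed limit or range.

## Working session

There is one attempt and no reset: what is moved stays moved. The work goes in short steps, Python scripts to look and compute and a tool call to move; the robot and the scene stay as the last step left them, time stands still between calls to the robot, and variables do not carry over. Pictures are saved under pics/ and viewed, and the job is handed in when it is done.

Besides the shell and the picture viewer there is one more tool, called after "Request:" in YAML: its name, and indented under it one key for each argument. apply_moves: Moves the arm, as the interface text tells. Its arguments: {"type":"object","properties":{"deltas":{"type":"array"},"squeeze":{"type":"number"}},"required":["deltas"]}

```bash
mkdir -p pics; ls
python3 - <<'E'
from workcell import ctrl, vision, order
import cv2
print(ctrl.sense())
for n in ("scene","top"):
    im=vision.camera(n); cv2.imwrite(f"pics/{n}0.png",im[:,:,::-1])
    i=vision.camera_info(n); print(n,i)
E
```

```text
pics
{'clock': 0.0, 'qpos': array([-1.41259473e+00,  1.24477724e-01,  1.65167791e+00, -4.43037740e-05,
        1.36749111e+00, -8.25800180e-02]), 'qd': array([-0.00145162, -0.00174286,  0.00043743, -0.00039224,  0.00147566,
       -0.00119729]), 'joint_efforts': array([ 9.67007072e-04, -4.17604887e+01, -3.59932709e+01,  7.73567241e-02,
        4.90213127e-02, -1.59210663e-04]), 'tool_pos': array([ 0.15487636, -0.63065026,  0.23040243]), 'eef_rot': array([-0.25341184,  2.09575992, -2.09143468]), 'contact_force': array([-0.26687567,  0.08380736,  1.51691652]), 'moment': array([ 0.02756324, -0.01110968, -0.02166344]), 'finger_gap': 1.0015140218269143}
scene {'camera_matrix': array([[487.29772401,   0.        , 254.82892311],
       [  0.        , 487.29772401, 184.15672943],
       [  0.        ,   0.        ,   1.        ]]), 'k1': -0.18552278681838213, 'view': array([[-0.86068612, -0.50912402, -0.00348197,  0.52836708],
       [ 0.2366415 , -0.40608469,  0.88266416, -0.1704054 ],
       [-0.45079951,  0.75887282,  0.46999133, -1.07910066],
       [ 0.        ,  0.        ,  0.        ,  1.        ]])}
top {'camera_matrix': array([[435.54836657,   0.        , 259.70130417],
       [  0.        , 435.54836657, 193.06558561],
       [  0.        ,   0.        ,   1.        ]]), 'k1': -0.0039807099368992785, 'view': array([[-0.01712782, -0.99984375,  0.00437122,  0.12197624],
       [ 0.9953129 , -0.01663371,  0.09526571, -0.51750377],
       [-0.09517812,  0.00598243,  0.99544228, -1.32694064],
       [ 0.        ,  0.        ,  0.        ,  1.        ]])}
```

View pics/scene0.png

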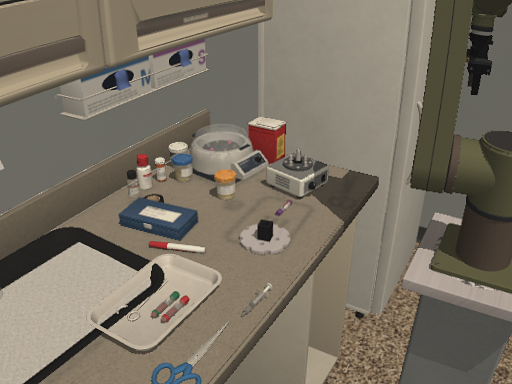

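View pics/top0.png

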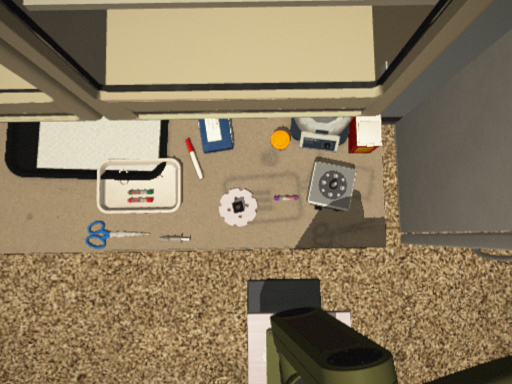

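Run:
```python
import cv2
a=cv2.imread("pics/top0.png")
c=a[90:320,200:400]; cv2.imwrite("pics/topc.png",cv2.resize(c,None,fx=2.6,fy=2.6,interpolation=cv2.INTER_CUBIC))
```

```text
(no output)
```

View crop.

The scene view shows the wheel near pixel (265,238) and the mixer near (297,172). In the top view the wheel is at about (238,207), the mixer at (332,184) and the tube between them at (286,197).

View pics/topc.png

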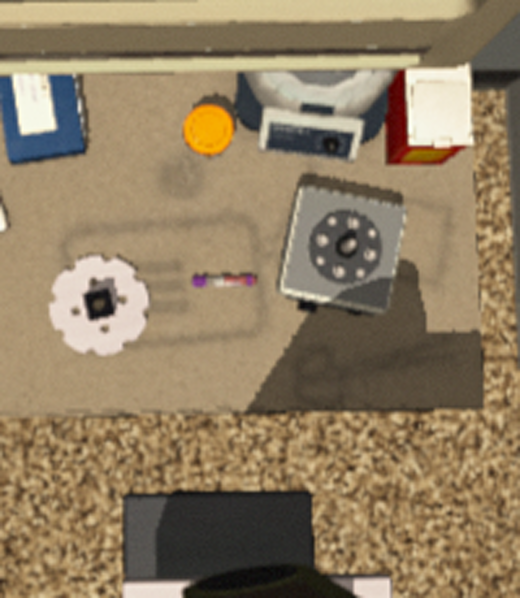

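```bash
cat > h.py <<'E'
import numpy as np, cv2
from scipy.spatial.transform import Rotation as R
def ray(info,uv):
    K=info["camera_matrix"];k=info["k1"];V=info["view"]
    p=np.array([(uv[0]-K[0,2])/K[0,0],(uv[1]-K[1,2])/K[1,1]]);s=p.copy()
    for _ in range(30): s=p/(1+k*(s@s))
    d=V[:3,:3].T@np.array([s[0],-s[1],-1]); c=-V[:3,:3].T@V[:3,3]
    return c,d
def at(info,uv,z):
    c,d=ray(info,uv); return c+d*(z-c[2])/d[2]
def proj(info,P):
    P=np.atleast_2d(P);K=info["camera_matrix"];k=info["k1"];V=info["view"]
    q=P@V[:3,:3].T+V[:3,3]; s=np.c_[q[:,0]/-q[:,2],-q[:,1]/-q[:,2]]
    s=s*(1+k*(s**2).sum(1))[:,None]
    return s*[K[0,0],K[1,1]]+[K[0,2],K[1,2]]
def tri(obs):
    A=np.zeros((3,3));b=np.zeros(3)
    for i,uv in obs:
        c,d=ray(i,uv);d=d/np.linalg.norm(d);M=np.eye(3)-np.outer(d,d);A+=M;b+=M@c
    return np.linalg.solve(A,b)
E
python3 - <<'E'
from h import *
from workcell import vision,ctrl
t=vision.camera_info("top")
print("wheel",at(t,(238,207),.01),"mixer pin",at(t,(332,184),.1), "tube",at(t,(286,197),.01))
w=vision.camera_info("wrist");s=ctrl.sense()
print(R.from_rotvec(s['eef_rot']).as_matrix())
print(w, "cam pos",-w['view'][:3,:3].T@w['view'][:3,3])
E
```

```text
wheel [0.47825873 0.18169079 0.01      ] mixer pin [ 0.53546197 -0.09909651  0.1       ] tube [0.50711105 0.0309142  0.01      ]
[[-9.71139961e-01 -3.54925063e-04  2.38510063e-01]
 [-2.38510304e-01  1.88383698e-03 -9.71138140e-01]
 [-1.04632812e-04 -9.99998163e-01 -1.91412266e-03]]
{'camera_matrix': array([[310.6388135 ,   0.        , 255.74075639],
       [  0.        , 310.6388135 , 187.1195867 ],
       [  0.        ,   0.        ,   1.        ]]), 'k1': 0.008937235452843527, 'view': array([[ 0.23899295, -0.97101864, -0.00227568, -0.64879279],
       [ 0.93749116,  0.23135024, -0.25997575,  0.02933748],
       [ 0.25296777,  0.05999894,  0.96561247, -0.39219553],
       [ 0.        ,  0.        ,  0.        ,  1.        ]])} cam pos [ 0.2267661  -0.6132458   0.38485948]
```

Request:
apply_moves:
  deltas:
    - {"xyz": [-2.8, 0, -2.8], "yaw": 0.05}
    - {"xyz": [-5.6, 0, -5.6], "yaw": 0.1}
    - {"xyz": [-8.4, 0, -8.4], "yaw": 0.15}
    - {"xyz": [-11.2, -1, -11.2], "yaw": 0.2}
    - {"xyz": [-14, -2, -14], "yaw": 0.24}

```text
invalid input at $.deltas[0]: expected keys xyz, yaw, grip
```

```bash
cat >> h.py <<'E'
def to(target, ang=None):
    """target world xyz; ang = desired world angle (deg) of tool x; prints tool-frame cm and yaw"""
    from workcell import ctrl
    s=ctrl.sense(); M=R.from_rotvec(s['eef_rot']).as_matrix()
    d=M.T@(np.array(target)-s['tool_pos'])*100
    cur=np.degrees(np.arctan2(M[1,0],M[0,0]))
    print("t",round(s['clock'],2),"pos",s['tool_pos'].round(4),"xang",round(cur,2),"F",s['contact_force'].round(2),"gap",round(s['finger_gap'],3))
    print("delta cm",d.round(2), "yaw", None if ang is None else round(-np.radians((ang-cur+180)%360-180),4))
E
python3 -c "
from h import *
to((.47,-.12,.25),180)"
```

```text
t 0.1 pos [ 0.1549 -0.6307  0.2305] xang -166.2 F [-0.19  0.07 -0.2 ] gap 0.999
delta cm [-42.78  -1.86 -42.08] yaw 0.2408
```

Request:
apply_moves:
  deltas:
    - {"xyz": [-2.8, 0, -2.8], "yaw": 0.05, "grip": 1}
    - {"xyz": [-5.6, 0, -5.6], "yaw": 0.1, "grip": 1}
    - {"xyz": [-8.4, 0, -8.4], "yaw": 0.15, "grip": 1}
    - {"xyz": [-11.2, -1, -11.2], "yaw": 0.2, "grip": 1}
    - {"xyz": [-14, -2, -14], "yaw": 0.24, "grip": 1}

```text
clock: 0.52
tool_pos: [0.2577, -0.4595, 0.2502]
eef_rot: [-0.001, -2.223, 2.217]
contact_force: [-0.2, -1.3, 0.7]
finger_gap: 1.0
```

```bash
python3 -c "
from h import *
to((.47,-.12,.25),180)"
```

```text
t 0.52 pos [ 0.2577 -0.4595  0.2502] xang 179.87 F [-0.23 -1.32  0.7 ] gap 1.0
delta cm [-21.15   0.1  -34.  ] yaw -0.0023
```

Request:
apply_moves:
  deltas:
    - {"xyz": [-2, 0, -3.4], "yaw": 0, "grip": 1}
    - {"xyz": [-4, 0, -6.8], "yaw": 0, "grip": 1}
    - {"xyz": [-6, 0, -10.2], "yaw": 0, "grip": 1}
    - {"xyz": [-8, 0, -13.6], "yaw": 0, "grip": 1}
    - {"xyz": [-10, 0, -17], "yaw": 0, "grip": 1}

```text
clock: 0.93
tool_pos: [0.3577, -0.2899, 0.2513]
eef_rot: [-0.0, 2.222, -2.221]
contact_force: [1.3, -0.2, 0.0]
finger_gap: 0.998
```

Request:
apply_moves:
  deltas:
    - {"xyz": [-2, 0, -3.4], "yaw": 0, "grip": 1}
    - {"xyz": [-4, 0, -6.8], "yaw": 0, "grip": 1}
    - {"xyz": [-6, 0, -10.2], "yaw": 0, "grip": 1}
    - {"xyz": [-8, 0, -13.6], "yaw": 0, "grip": 1}
    - {"xyz": [-9, 0, -16], "yaw": 0, "grip": 1}

```text
clock: 1.35
tool_pos: [0.4482, -0.1289, 0.2513]
eef_rot: [-0.003, 2.221, -2.219]
contact_force: [-0.3, -0.1, -0.5]
finger_gap: 1.001
```

Run:
```python
from h import *
from workcell import vision
to((.47,-.12,.25),180)
i=vision.camera_info("wrist");im=vision.camera("wrist");cv2.imwrite("pics/w1.png",im[:,:,::-1])
import pickle;pickle.dump(i,open("w1.pkl","wb"))
print(proj(i,[(.535,-.1,.114),(.535,-.1,.075),(.55,-.08,.0)]))
```

```text
t 1.35 pos [ 0.4482 -0.1289  0.2513] xang -179.84 F [-0.32 -0.14 -0.52] gap 1.001
delta cm [-2.18  0.13 -0.89] yaw 0.0028
[[224.34044793  88.37862775]
 [228.13123413  90.17104145]
 [216.98275329  79.87806759]]
```

View pics/w1.png

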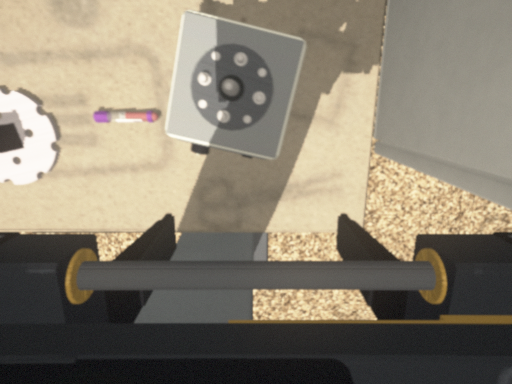

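Both are in view. The mixer pin is at about (231,87), with large studs near (241,59), (204,79), (223,116) and (260,98) and smaller bosses between them. I'll zoom in to measure.

Run:
```python
import cv2
a=cv2.imread("pics/w1.png")
cv2.imwrite("pics/w1c.png",cv2.resize(a[35:140,180:285],None,fx=5.7,fy=5.7,interpolation=cv2.INTER_CUBIC))
```

```text
(no output)
```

View pics/w1c.png

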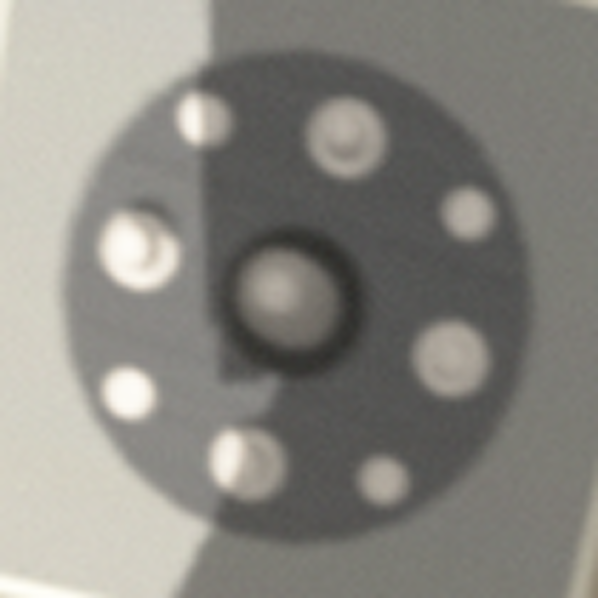

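Run:
```python
from h import *
import pickle
from scipy.optimize import least_squares
i=pickle.load(open("w1.pkl","rb"))
f=lambda p:((p[0]+.5)/5.7-.5+180,(p[1]+.5)/5.7-.5+35)
S=np.array([at(i,f(p),.082)[:2] for p in [(346,137),(138,248),(248,464),(451,358)]])
B=np.array([at(i,f(p),.075)[:2] for p in [(204,118),(468,213),(382,480),(129,393)]])
for n,Q in(("stud",S),("boss",B)):
    c=Q.mean(0);d=Q-c;print(n,c.round(4),"r",np.hypot(*d.T).round(4),"ang",(np.degrees(np.arctan2(d[:,1],d[:,0]))%90).round(2))
print("plate",at(i,f((297,297)),.074), "pin tip", at(i,f((275,292)),.114))
```

```text
stud [ 0.5369 -0.104 ] r [0.0285 0.0286 0.0287 0.0285] ang [71.58 71.46 71.71 71.73]
boss [ 0.5372 -0.1034] r [0.0343 0.0341 0.0341 0.034 ] ang [26.67 26.66 26.46 26.91]
plate [ 0.5384241  -0.10360207  0.074     ] pin tip [ 0.53719192 -0.10317079  0.114     ]
```

Request:
apply_moves:
  deltas:
    - {"xyz": [0.5, 0, -3.8], "yaw": 0, "grip": 1}
    - {"xyz": [1.5, 0, -7.6], "yaw": 0, "grip": 1}
    - {"xyz": [2.5, 0, -11.5], "yaw": 0, "grip": 1}
    - {"xyz": [3.5, 0, -15.2], "yaw": 0, "grip": 1}
    - {"xyz": [4.8, 0, -19], "yaw": 0, "grip": 1}

```text
clock: 1.82
tool_pos: [0.3982, 0.0594, 0.2512]
eef_rot: [0.0, -2.221, 2.221]
contact_force: [0.7, 0.6, 1.1]
finger_gap: 0.996
```

Request:
apply_moves:
  deltas:
    - {"xyz": [0, 0, -3.6], "yaw": 0, "grip": 1}
    - {"xyz": [0, 0, -7.2], "yaw": 0, "grip": 1}
    - {"xyz": [0, 0, -10], "yaw": 0, "grip": 1}
    - {"xyz": [0, 0, -11], "yaw": 0, "grip": 1}
    - {"xyz": [0, 0, -11], "yaw": 0, "grip": 1}

```text
clock: 2.23
tool_pos: [0.3986, 0.1695, 0.2512]
eef_rot: [-0.006, 2.219, -2.22]
contact_force: [-0.1, -0.8, 0.0]
finger_gap: 1.002
```

Run:
```python
from h import *
from workcell import vision
to((.478,.18,.25),180)
i=vision.camera_info("wrist");im=vision.camera("wrist");cv2.imwrite("pics/w2.png",im[:,:,::-1])
import pickle;pickle.dump(i,open("w2.pkl","wb"))
u=proj(i,[(.478,.18,.02)])[0].astype(int);print(u)
x,y=max(u[0]-75,0),max(u[1]-75,0)
cv2.imwrite("pics/w2c.png",cv2.resize(im[y:y+150,x:x+150,::-1],None,fx=4,fy=4,interpolation=cv2.INTER_CUBIC));print(x,y)
```

```text
t 2.23 pos [0.3986 0.1695 0.2512] xang -179.75 F [-0.11 -0.75  0.02] gap 1.002
delta cm [-7.95  0.11 -1.01] yaw 0.0044
[247  98]
172 23
```

View pics/w2c.png

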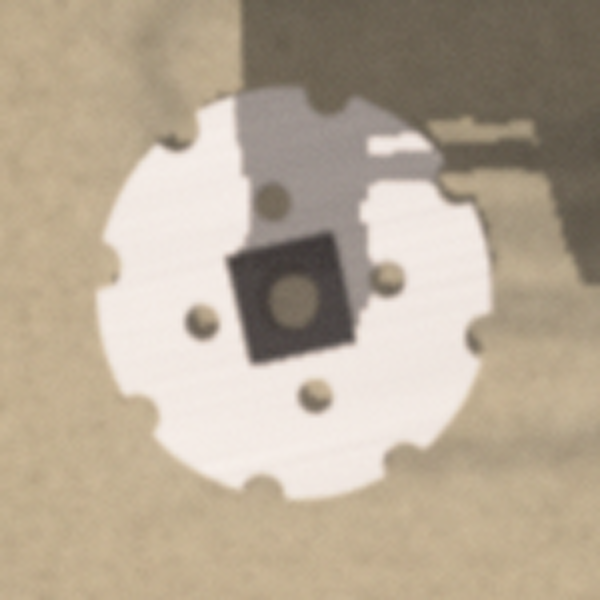

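The crop shows the wheel clearly: holes at crop (273,201), (387,279), (316,395) and (202,321), and hub corners at (228,258), (332,233), (355,341) and (252,364).

Run:
```python
from h import *
import pickle
i=pickle.load(open("w2.pkl","rb"))
f=lambda p:((p[0]+.5)/4-.5+172,(p[1]+.5)/4-.5+23)
S=np.array([at(i,f(p),.010)[:2] for p in [(273,201),(387,279),(316,395),(202,321)]])
B=np.array([at(i,f(p),.048)[:2] for p in [(228,258),(332,233),(355,341),(252,364)]])
for n,Q in(("hole",S),("hub",B)):
    c=Q.mean(0);d=Q-c;print(n,c.round(4),"r",np.hypot(*d.T).round(4),"ang",(np.degrees(np.arctan2(d[:,1],d[:,0]))%90).round(2))
```

```text
hole [0.4789 0.1831] r [0.0291 0.0289 0.0291 0.0291] ang [12.55 12.57 13.06 12.55]
hub [0.4784 0.1826] r [0.0205 0.0207 0.0207 0.0207] ang [58.07 57.7  58.01 57.14]
```

Request:
apply_moves:
  deltas:
    - {"xyz": [-2.5, 2, -0.4], "yaw": -0.06, "grip": 1}
    - {"xyz": [-5, 5, -0.9], "yaw": -0.12, "grip": 1}
    - {"xyz": [-8, 7.5, -1.35], "yaw": -0.2155, "grip": 1}
    - {"xyz": [-8, 11, -1.35], "yaw": -0.2155, "grip": 0.7}
    - {"xyz": [-8, 12.5, -1.35], "yaw": -0.2155, "grip": 0.6}

```text
clock: 2.7
tool_pos: [0.4781, 0.1789, 0.1218]
eef_rot: [-0.234, 2.11, -2.114]
contact_force: [-1.8, 0.0, -0.6]
finger_gap: 0.91
```

Run:
```python
from h import *
from workcell import vision
to((.4787,.1829,.033),-167.4)
i=vision.camera_info("wrist");im=vision.camera("wrist");cv2.imwrite("pics/w3.png",im[:,:,::-1])
to((.4787,.1829,.033),-167.4)
```

```text
t 2.7 pos [0.4781 0.1789 0.1218] xang -167.76 F [-1.81  0.05 -0.58] gap 0.91
delta cm [-0.21  8.88 -0.38] yaw -0.0063
t 2.75 pos [0.476  0.1785 0.1196] xang -167.77 F [-1.7  -0.38 -2.06] gap 0.869
delta cm [-0.46  8.65 -0.38] yaw -0.0065
```

View pics/w3.png

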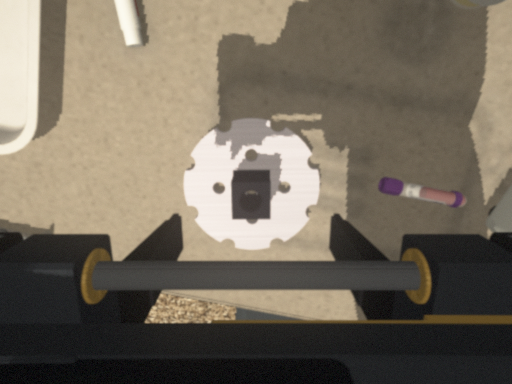

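Request:
apply_moves:
  deltas:
    - {"xyz": [-0.2, 2, -0.38], "yaw": -0.006, "grip": 0.6}
    - {"xyz": [-0.3, 4, -0.38], "yaw": -0.006, "grip": 0.6}
    - {"xyz": [-0.3, 4.6, -0.38], "yaw": -0.006, "grip": 0.6}
    - {"xyz": [-0.3, 4.6, -0.38], "yaw": -0.006, "grip": 0.6}
    - {"xyz": [-0.3, 4.6, -0.38], "yaw": -0.006, "grip": 0.6}

```text
clock: 3.17
tool_pos: [0.4817, 0.1853, 0.0816]
eef_rot: [-0.233, 2.104, -2.104]
contact_force: [0.2, 0.7, 0.9]
finger_gap: 0.605
```

Run:
```python
from h import *
from workcell import vision
to((.4787,.1829,.033),-167.4)
i=vision.camera_info("wrist");im=vision.camera("wrist");cv2.imwrite("pics/w4.png",im[:,:,::-1])
print(proj(i,[(.4787,.1829,.048),(.4787,.1829,.01)]))
```

```text
t 3.17 pos [0.4817 0.1853 0.0816] xang -167.33 F [0.17 0.71 0.88] gap 0.605
delta cm [0.35 4.86 0.17] yaw 0.0012
[[258.61975634 227.02429897]
 [258.18767517 208.01689981]]
```

View pics/w4.png

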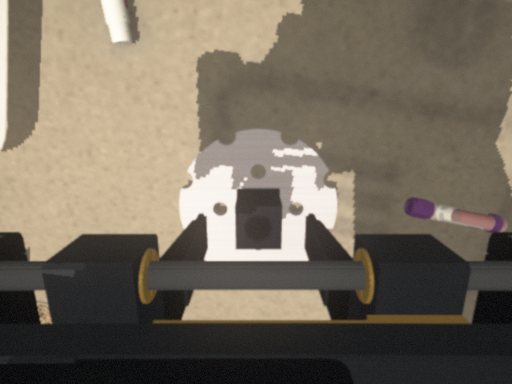

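Request:
apply_moves:
  deltas:
    - {"xyz": [0.35, 2, 0.17], "yaw": 0, "grip": 0.6}
    - {"xyz": [0.35, 3.8, 0.17], "yaw": 0, "grip": 0.6}
    - {"xyz": [0.35, 4.7, 0.17], "yaw": 0, "grip": 0.6}
    - {"xyz": [0.35, 4.8, 0.17], "yaw": 0, "grip": 0.6}
    - {"xyz": [0.35, 4.8, 0.17], "yaw": 0, "grip": 0.6}

```text
clock: 3.63
tool_pos: [0.4785, 0.1838, 0.0333]
eef_rot: [-0.234, 2.104, -2.104]
contact_force: [0.9, -0.2, 0.7]
finger_gap: 0.599
```

Run:
```python
from h import *
to((.4787,.1829,.033),-167.4)
```

```text
t 3.63 pos [0.4785 0.1838 0.0333] xang -167.26 F [ 0.94 -0.22  0.67] gap 0.599
delta cm [-0.    0.03  0.09] yaw 0.0024
```

Close gently first, then squeeze.

Request:
apply_moves:
  deltas:
    - {"xyz": [0, 0, 0.09], "yaw": 0, "grip": 0.4}
    - {"xyz": [0, 0, 0.09], "yaw": 0, "grip": 0.33}
    - {"xyz": [0, 0, 0.09], "yaw": 0, "grip": 0.2}
    - {"xyz": [0, 0, 0.09], "yaw": 0, "grip": 0.2}
    - {"xyz": [0, 0, 0.09], "yaw": 0, "grip": 0.2}
  squeeze: 8

```text
clock: 4.05
tool_pos: [0.4787, 0.1829, 0.0332]
eef_rot: [-0.234, 2.104, -2.103]
contact_force: [-0.5, 0.3, 3.6]
finger_gap: 0.313
```

Request:
apply_moves:
  deltas:
    - {"xyz": [0, 0, 0], "yaw": 0, "grip": 0.2}
    - {"xyz": [0, 0, 0], "yaw": 0, "grip": 0.2}
    - {"xyz": [0, 0, 0], "yaw": 0, "grip": 0.2}
  squeeze: 35

```text
clock: 4.3
tool_pos: [0.4787, 0.1829, 0.0332]
eef_rot: [-0.234, 2.104, -2.103]
contact_force: [-1.6, -0.1, 4.4]
finger_gap: 0.314
```

Run:
```python
from h import *
to((.4787,.1829,.033),-167.4)
```

```text
t 4.3 pos [0.4787 0.1829 0.0332] xang -167.26 F [-1.65 -0.11  4.43] gap 0.314
delta cm [-0.    0.02  0.  ] yaw 0.0024
```

Request:
apply_moves:
  deltas:
    - {"xyz": [0, -1, 0], "yaw": 0, "grip": 0.2}
    - {"xyz": [0, -3.5, 0], "yaw": 0, "grip": 0.2}
    - {"xyz": [0, -7, 0], "yaw": 0, "grip": 0.2}
    - {"xyz": [0, -10.5, 0], "yaw": 0, "grip": 0.2}
    - {"xyz": [0, -13.5, 0], "yaw": 0, "grip": 0.2}

```text
clock: 4.72
tool_pos: [0.4779, 0.1828, 0.1695]
eef_rot: [-0.235, 2.104, -2.104]
contact_force: [0.9, 0.6, -1.4]
finger_gap: 0.313
```

Request:
apply_moves:
  deltas:
    - {"xyz": [0, -0.5, 0], "yaw": 0, "grip": 0.2}
    - {"xyz": [0, -0.5, 0], "yaw": 0, "grip": 0.2}

```text
clock: 4.88
tool_pos: [0.4796, 0.1832, 0.1754]
eef_rot: [-0.229, 2.102, -2.101]
contact_force: [0.2, -0.1, -2.0]
finger_gap: 0.313
```

Run:
```python
from h import *
from workcell import vision
to((.537,-.1037,.172),161.6)
i=vision.camera_info("wrist");im=vision.camera("wrist");cv2.imwrite("pics/w5.png",im[:,:,::-1])
```

```text
t 4.88 pos [0.4796 0.1832 0.1754] xang -167.26 F [ 0.15 -0.1  -2.04] gap 0.313
delta cm [ 0.73  0.32 29.25] yaw 0.5434
```

View pics/w5.png

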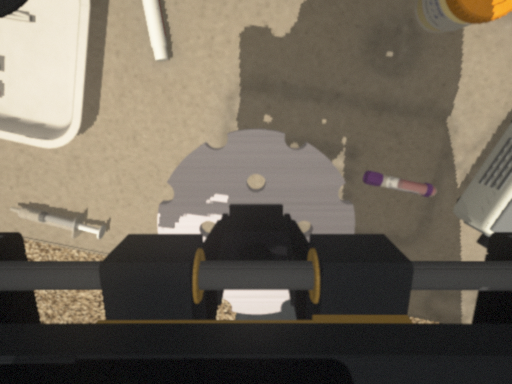

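Request:
apply_moves:
  deltas:
    - {"xyz": [0.1, 0, 2], "yaw": 0.03, "grip": 0.2}
    - {"xyz": [0.2, 0, 5], "yaw": 0.08, "grip": 0.2}
    - {"xyz": [0.3, 0, 8.5], "yaw": 0.15, "grip": 0.2}
    - {"xyz": [0.4, 0, 12], "yaw": 0.22, "grip": 0.2}
    - {"xyz": [0.5, 0, 15.5], "yaw": 0.29, "grip": 0.2}

```text
clock: 5.35
tool_pos: [0.5055, 0.0293, 0.1688]
eef_rot: [-0.07, -2.183, 2.182]
contact_force: [0.7, 0.4, -2.1]
finger_gap: 0.313
```

Run:
```python
from h import *
to((.537,-.1037,.172),161.6)
```

```text
t 5.35 pos [0.5055 0.0293 0.1688] xang 175.97 F [ 0.71  0.44 -2.09] gap 0.313
delta cm [-4.08 -0.34 13.05] yaw 0.2507
```

Request:
apply_moves:
  deltas:
    - {"xyz": [-1, 0, 3.5], "yaw": 0.07, "grip": 0.2}
    - {"xyz": [-2, 0, 7], "yaw": 0.14, "grip": 0.2}
    - {"xyz": [-3, 0, 10], "yaw": 0.21, "grip": 0.2}
    - {"xyz": [-4, 0, 12.5], "yaw": 0.25, "grip": 0.2}
    - {"xyz": [-4, 0, 12.9], "yaw": 0.25, "grip": 0.2}

```text
clock: 5.77
tool_pos: [0.5378, -0.1042, 0.169]
eef_rot: [-0.328, -2.044, 2.046]
contact_force: [0.1, -0.1, -1.8]
finger_gap: 0.311
```

Request:
apply_moves:
  deltas:
    - {"xyz": [0, 0, 0], "yaw": 0, "grip": 0.2}
    - {"xyz": [0, 0, 0], "yaw": 0, "grip": 0.2}
    - {"xyz": [0, 0, 0], "yaw": 0, "grip": 0.2}
    - {"xyz": [0, 0, 0], "yaw": 0, "grip": 0.2}

```text
clock: 6.1
tool_pos: [0.5382, -0.0995, 0.1718]
eef_rot: [-0.325, -2.051, 2.05]
contact_force: [-0.3, -0.9, -2.2]
finger_gap: 0.316
```

Run:
```python
from h import *
from workcell import vision
to((.537,-.1037,.166),161.6)
i=vision.camera_info("wrist");im=vision.camera("wrist");cv2.imwrite("pics/w6.png",im[:,:,::-1])
print(proj(i,[(.537,-.1037,.114)]))
im=vision.camera("scene")[100:240,200:400,::-1];cv2.imwrite("pics/s6.png",cv2.resize(im,None,fx=4,fy=4,interpolation=cv2.INTER_CUBIC))
to((.537,-.1037,.166),161.6)
```

```text
t 6.1 pos [ 0.5382 -0.0995  0.1718] xang 161.9 F [-0.27 -0.9  -2.24] gap 0.316
delta cm [-0.02  0.58  0.43] yaw 0.0052
[[262.59211378 208.98550329]]
t 6.2 pos [ 0.5385 -0.0998  0.1724] xang 161.89 F [ 0.21 -0.22 -1.42] gap 0.314
delta cm [0.02 0.64 0.42] yaw 0.0051
```

View pics/s6.png

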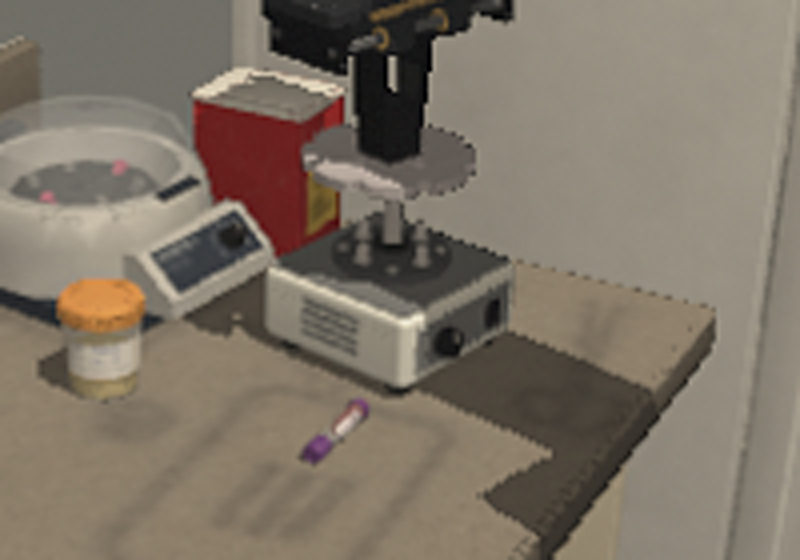

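View pics/w6.png

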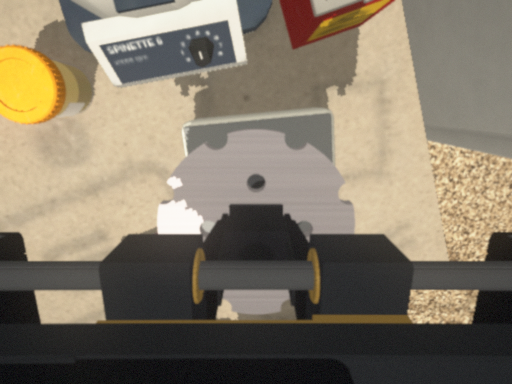

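Request:
apply_moves:
  deltas:
    - {"xyz": [0, 0.5, 0.3], "yaw": 0.005, "grip": 0.2}
    - {"xyz": [0, 1, 0.42], "yaw": 0.005, "grip": 0.2}
    - {"xyz": [0, 1, 0.42], "yaw": 0.005, "grip": 0.2}
    - {"xyz": [0, 1, 0.42], "yaw": 0.005, "grip": 0.2}

```text
clock: 6.53
tool_pos: [0.537, -0.1047, 0.1619]
eef_rot: [-0.332, -2.047, 2.046]
contact_force: [-0.6, -0.9, -1.7]
finger_gap: 0.314
```

Run:
```python
from h import *
from workcell import ctrl,vision
to((.537,-.1037,.145),161.6)
im=vision.camera("scene")[120:200,260:340,::-1];cv2.imwrite("pics/s7.png",cv2.resize(im,None,fx=7,fy=7,interpolation=cv2.INTER_CUBIC))
to((.537,-.1037,.145),161.6)
```

```text
t 6.53 pos [ 0.537  -0.1047  0.1619] xang 161.51 F [-0.57 -0.86 -1.69] gap 0.314
delta cm [ 0.03  1.69 -0.1 ] yaw -0.0016
t 6.58 pos [ 0.5373 -0.1048  0.1623] xang 161.51 F [-0.12 -0.27 -1.62] gap 0.317
delta cm [ 0.06  1.73 -0.1 ] yaw -0.0016
```

View pics/s7.png

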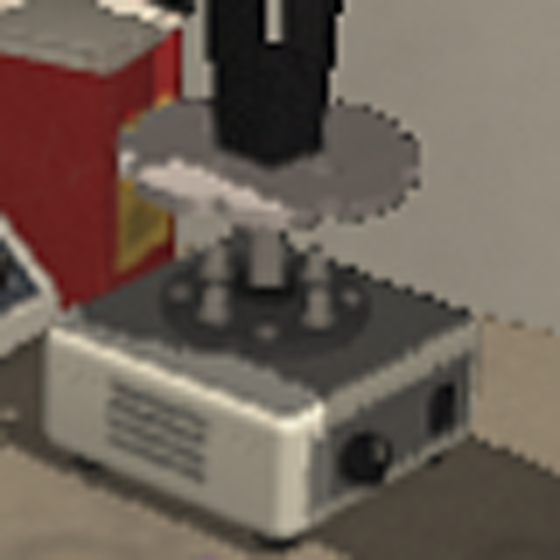

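Request:
apply_moves:
  deltas:
    - {"xyz": [0, 0.7, -0.1], "yaw": 0, "grip": 0.2}
    - {"xyz": [0, 1.4, -0.1], "yaw": 0, "grip": 0.2}
    - {"xyz": [0, 1.7, -0.1], "yaw": 0, "grip": 0.2}
    - {"xyz": [0, 1.7, -0.1], "yaw": 0, "grip": 0.2}

```text
clock: 6.92
tool_pos: [0.5368, -0.1036, 0.1439]
eef_rot: [-0.33, -2.046, 2.045]
contact_force: [-0.4, 0.2, -1.3]
finger_gap: 0.314
```

Request:
apply_moves:
  deltas:
    - {"xyz": [0, 0.15, 0], "yaw": 0, "grip": 0.2}
    - {"xyz": [0, 0.3, 0], "yaw": 0, "grip": 0.2}
    - {"xyz": [0, 0.4, 0], "yaw": 0, "grip": 0.2}
    - {"xyz": [0, 0.4, 0], "yaw": 0, "grip": 0.2}

```text
clock: 7.25
tool_pos: [0.5378, -0.1039, 0.1416]
eef_rot: [-0.333, -2.047, 2.047]
contact_force: [1.3, -0.0, -2.3]
finger_gap: 0.314
```

Run:
```python
from h import *
to((.537,-.1037,.118),161.6)
```

```text
t 7.25 pos [ 0.5378 -0.1039  0.1416] xang 161.51 F [ 1.28 -0.   -2.34] gap 0.314
delta cm [0.08 2.36 0.  ] yaw -0.0016
```

Request:
apply_moves:
  deltas:
    - {"xyz": [0, 0.2, 0], "yaw": 0, "grip": 0.2}
    - {"xyz": [0, 0.4, 0], "yaw": 0, "grip": 0.2}
    - {"xyz": [0, 0.4, 0], "yaw": 0, "grip": 0.2}

```text
clock: 7.5
tool_pos: [0.5376, -0.1043, 0.1376]
eef_rot: [-0.333, -2.046, 2.048]
contact_force: [-2.0, -1.7, -2.0]
finger_gap: 0.309
```

Request:
apply_moves:
  deltas:
    - {"xyz": [0, 0.2, 0], "yaw": 0, "grip": 0.2}
    - {"xyz": [0, 0.4, 0], "yaw": 0, "grip": 0.2}
    - {"xyz": [0, 0.4, 0], "yaw": 0, "grip": 0.2}

```text
clock: 7.75
tool_pos: [0.5375, -0.1044, 0.1333]
eef_rot: [-0.332, -2.046, 2.048]
contact_force: [-2.9, -3.4, -0.1]
finger_gap: 0.313
```

Run:
```python
from h import *
from workcell import vision,ctrl
to((.537,-.1037,.118),161.6)
i=vision.camera_info("wrist");im=vision.camera("wrist");cv2.imwrite("pics/w8.png",cv2.resize(im[110:240,160:360,::-1],None,fx=4,fy=4,interpolation=cv2.INTER_CUBIC))
to((.537,-.1037,.118),161.6);print(ctrl.sense()['moment'])
```

```text
t 7.75 pos [ 0.5375 -0.1044  0.1333] xang 161.51 F [-2.88 -3.41 -0.14] gap 0.313
delta cm [ 0.06  1.53 -0.05] yaw -0.0015
t 7.8 pos [ 0.5375 -0.1043  0.1334] xang 161.51 F [-1.93 -3.92 -0.54] gap 0.315
delta cm [ 0.07  1.54 -0.05] yaw -0.0015
[-0.65999304  0.49713872 -0.01247705]
```

View pics/w8.png

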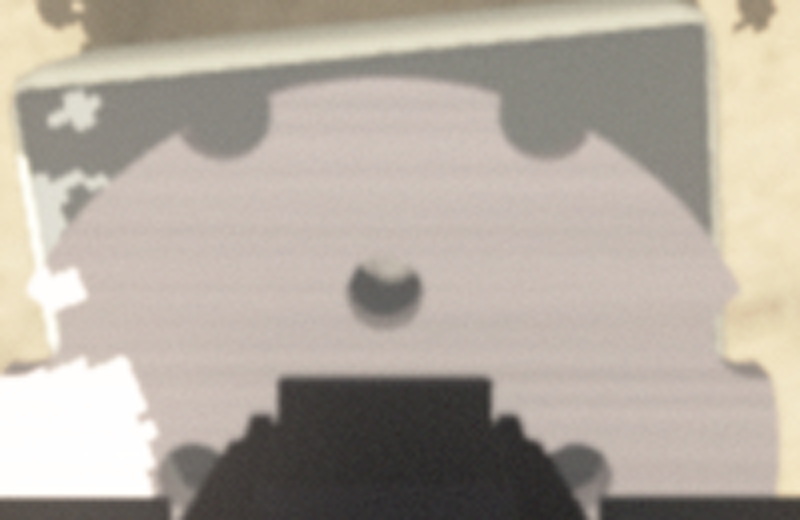

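Request:
apply_moves:
  deltas:
    - {"xyz": [0.04, 0, 0.1], "yaw": 0, "grip": 0.2}
    - {"xyz": [0.04, 0, 0.1], "yaw": 0, "grip": 0.2}
    - {"xyz": [0.04, 0, 0.1], "yaw": 0, "grip": 0.2}

```text
clock: 8.05
tool_pos: [0.5372, -0.1045, 0.1336]
eef_rot: [-0.334, -2.048, 2.046]
contact_force: [-0.4, -0.6, -2.2]
finger_gap: 0.312
```

Request:
apply_moves:
  deltas:
    - {"xyz": [0, 0, 0], "yaw": 0, "grip": 0.2}
    - {"xyz": [0, 0, 0], "yaw": 0, "grip": 0.2}

```text
clock: 8.22
tool_pos: [0.5372, -0.1045, 0.1336]
eef_rot: [-0.333, -2.047, 2.047]
contact_force: [-0.0, -1.2, -2.2]
finger_gap: 0.314
```

Run:
```python
from h import *
from workcell import vision,ctrl
to((.537,-.1037,.118),161.6);print(ctrl.sense()['moment'])
```

```text
t 8.22 pos [ 0.5372 -0.1045  0.1336] xang 161.51 F [-0.02 -1.24 -2.18] gap 0.314
delta cm [ 0.04  1.56 -0.07] yaw -0.0016
[-0.10332441 -0.03229603  0.00958459]
```

Request:
apply_moves:
  deltas:
    - {"xyz": [0, 0.2, 0.02], "yaw": 0, "grip": 0.2}
    - {"xyz": [0, 0.4, 0.02], "yaw": 0, "grip": 0.2}
    - {"xyz": [0, 0.6, 0.02], "yaw": 0, "grip": 0.2}
    - {"xyz": [0, 0.6, 0.02], "yaw": 0, "grip": 0.2}

```text
clock: 8.55
tool_pos: [0.5366, -0.1046, 0.1269]
eef_rot: [-0.332, -2.047, 2.046]
contact_force: [-1.1, -0.0, -2.1]
finger_gap: 0.316
```

Request:
apply_moves:
  deltas:
    - {"xyz": [0, 0.2, 0], "yaw": 0, "grip": 0.2}
    - {"xyz": [0, 0.4, 0], "yaw": 0, "grip": 0.2}
    - {"xyz": [0, 0.6, 0], "yaw": 0, "grip": 0.2}
    - {"xyz": [0, 0.6, 0], "yaw": 0, "grip": 0.2}

```text
clock: 8.88
tool_pos: [0.5367, -0.1048, 0.121]
eef_rot: [-0.332, -2.047, 2.046]
contact_force: [-0.4, 0.0, -2.6]
finger_gap: 0.313
```

Run:
```python
from h import *
from workcell import vision,ctrl
to((.537,-.1037,.118),161.6);print(ctrl.sense()['moment'])
i=vision.camera_info("wrist");im=vision.camera("wrist");cv2.imwrite("pics/w9.png",cv2.resize(im[110:240,160:360,::-1],None,fx=4,fy=4,interpolation=cv2.INTER_CUBIC))
```

```text
t 8.88 pos [ 0.5367 -0.1048  0.121 ] xang 161.51 F [-0.36  0.01 -2.62] gap 0.313
delta cm [ 0.01  0.3  -0.12] yaw -0.0016
[ 0.08048197 -0.00067667  0.01372563]
```

View pics/w9.png

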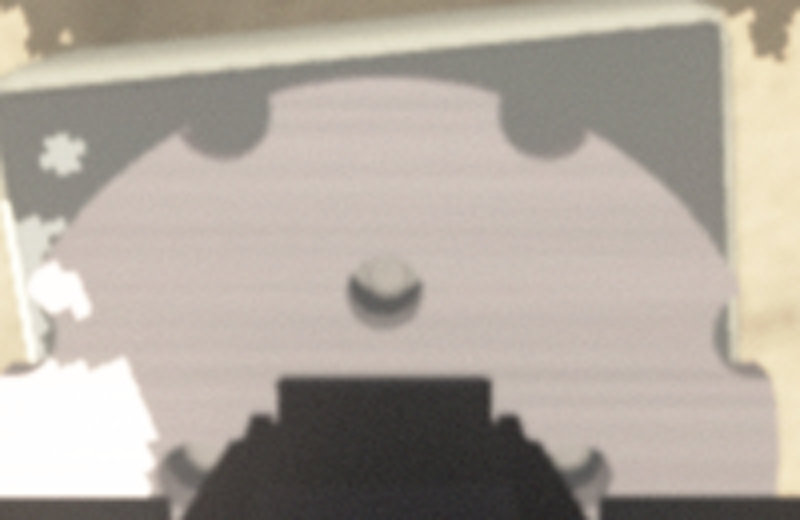

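The stud is visible through the front hole, centred to about 3 px in the 4x crop. The force shows only the wheel's weight, so I'll lower gently.

Request:
apply_moves:
  deltas:
    - {"xyz": [0, 0.1, 0], "yaw": 0, "grip": 0.2}
    - {"xyz": [0, 0.2, 0], "yaw": 0, "grip": 0.2}
    - {"xyz": [0, 0.3, 0], "yaw": 0, "grip": 0.2}
    - {"xyz": [0, 0.4, 0], "yaw": 0, "grip": 0.2}
    - {"xyz": [0, 0.4, 0], "yaw": 0, "grip": 0.2}

```text
clock: 9.35
tool_pos: [0.5369, -0.1049, 0.1174]
eef_rot: [-0.333, -2.047, 2.047]
contact_force: [0.1, 0.2, -2.2]
finger_gap: 0.313
```

Run:
```python
from h import *
from workcell import vision,ctrl
to((.537,-.1037,.118),161.6);print(ctrl.sense()['moment'])
```

```text
t 9.35 pos [ 0.5369 -0.1049  0.1174] xang 161.51 F [ 0.09  0.22 -2.21] gap 0.313
delta cm [ 0.03 -0.06 -0.12] yaw -0.0016
[ 0.05158161 -0.01735382  0.00027928]
```

Request:
apply_moves:
  deltas:
    - {"xyz": [0, 0.1, 0], "yaw": 0, "grip": 0.2}
    - {"xyz": [0, 0.15, 0], "yaw": 0, "grip": 0.2}
    - {"xyz": [0, 0.2, 0], "yaw": 0, "grip": 0.2}
    - {"xyz": [0, 0.2, 0], "yaw": 0, "grip": 0.2}

```text
clock: 9.68
tool_pos: [0.5369, -0.1049, 0.1155]
eef_rot: [-0.333, -2.047, 2.047]
contact_force: [-0.7, 0.4, -1.5]
finger_gap: 0.313
```

Request:
apply_moves:
  deltas:
    - {"xyz": [0, 0.1, 0], "yaw": 0, "grip": 0.2}
    - {"xyz": [0, 0.15, 0], "yaw": 0, "grip": 0.2}
    - {"xyz": [0, 0.15, 0], "yaw": 0, "grip": 0.2}

```text
clock: 9.93
tool_pos: [0.5369, -0.1049, 0.114]
eef_rot: [-0.333, -2.047, 2.047]
contact_force: [-0.0, -0.8, -2.4]
finger_gap: 0.312
```

Run:
```python
from h import *
from workcell import vision,ctrl
to((.537,-.1037,.106),161.6);print(ctrl.sense()['moment'])
```

```text
t 9.93 pos [ 0.5369 -0.1049  0.114 ] xang 161.51 F [-0.01 -0.76 -2.4 ] gap 0.312
delta cm [ 0.03  0.8  -0.11] yaw -0.0016
[-0.02848228  0.04808971  0.00479515]
```

Studs are in the holes: the wheel is 4 mm below the stud tips with no load. Next is the collar.

Request:
apply_moves:
  deltas:
    - {"xyz": [0, 0.1, 0], "yaw": 0, "grip": 0.2}
    - {"xyz": [0, 0.2, 0], "yaw": 0, "grip": 0.2}
    - {"xyz": [0, 0.3, 0], "yaw": 0, "grip": 0.2}
    - {"xyz": [0, 0.3, 0], "yaw": 0, "grip": 0.2}

```text
clock: 10.27
tool_pos: [0.5372, -0.105, 0.1119]
eef_rot: [-0.333, -2.047, 2.047]
contact_force: [-2.0, 1.2, 4.0]
finger_gap: 0.313
```

Request:
apply_moves:
  deltas:
    - {"xyz": [0, 0.05, 0], "yaw": 0, "grip": 0.2}
    - {"xyz": [0, 0.1, 0], "yaw": 0, "grip": 0.2}
    - {"xyz": [0, 0.1, 0], "yaw": 0, "grip": 0.2}

```text
clock: 10.52
tool_pos: [0.5372, -0.105, 0.111]
eef_rot: [-0.333, -2.047, 2.047]
contact_force: [-3.2, 0.1, 6.4]
finger_gap: 0.314
```

Run:
```python
from h import *
from workcell import vision,ctrl
to((.537,-.1037,.106),161.6);print(ctrl.sense()['moment'])
```

```text
t 10.52 pos [ 0.5372 -0.105   0.111 ] xang 161.51 F [-3.22  0.14  6.42] gap 0.314
delta cm [ 0.06  0.5  -0.11] yaw -0.0015
[0.20989436 0.65268947 0.01648135]
```

Request:
apply_moves:
  deltas:
    - {"xyz": [0.05, 0, 0.02], "yaw": 0, "grip": 0.2}
    - {"xyz": [0.05, 0.1, 0.02], "yaw": 0, "grip": 0.2}
    - {"xyz": [0.05, 0.1, 0.02], "yaw": 0, "grip": 0.2}

```text
clock: 10.77
tool_pos: [0.5372, -0.105, 0.1102]
eef_rot: [-0.335, -2.048, 2.047]
contact_force: [-1.8, 1.8, 4.9]
finger_gap: 0.316
```

Request:
apply_moves:
  deltas:
    - {"xyz": [0, 0.1, 0], "yaw": 0, "grip": 0.2}
    - {"xyz": [0, 0.1, 0], "yaw": 0, "grip": 0.2}

```text
clock: 10.93
tool_pos: [0.5372, -0.105, 0.1092]
eef_rot: [-0.335, -2.048, 2.047]
contact_force: [-2.3, 0.7, 5.3]
finger_gap: 0.316
```

Run:
```python
from h import *
from workcell import vision,ctrl
to((.537,-.1037,.106),161.6);print(ctrl.sense()['moment'])
```

```text
t 10.93 pos [ 0.5372 -0.105   0.1092] xang 161.51 F [-2.25  0.66  5.3 ] gap 0.316
delta cm [ 0.06  0.32 -0.12] yaw -0.0016
[0.22137139 0.47375648 0.04806854]
```

Request:
apply_moves:
  deltas:
    - {"xyz": [0.03, 0.05, -0.02], "yaw": 0, "grip": 0.2}
    - {"xyz": [0.03, 0.1, -0.02], "yaw": 0, "grip": 0.2}
    - {"xyz": [0.03, 0.15, -0.02], "yaw": 0, "grip": 0.2}
    - {"xyz": [0.03, 0.2, -0.02], "yaw": 0, "grip": 0.2}

```text
clock: 11.27
tool_pos: [0.5372, -0.105, 0.1075]
eef_rot: [-0.336, -2.048, 2.048]
contact_force: [-1.3, -0.7, 6.1]
finger_gap: 0.314
```

Request:
apply_moves:
  deltas:
    - {"xyz": [0, 0.05, 0], "yaw": 0, "grip": 0.2}
    - {"xyz": [0, 0.1, 0], "yaw": 0, "grip": 0.2}
    - {"xyz": [0, 0.1, 0], "yaw": 0, "grip": 0.2}

```text
clock: 11.52
tool_pos: [0.5371, -0.1049, 0.1064]
eef_rot: [-0.336, -2.047, 2.048]
contact_force: [-1.8, 0.4, 5.7]
finger_gap: 0.315
```

Run:
```python
from h import *
from workcell import vision,ctrl
to((.537,-.1037,.106),161.6);print(ctrl.sense()['moment'])
im=vision.camera("scene")[120:200,260:340,::-1];cv2.imwrite("pics/s10.png",cv2.resize(im,None,fx=7,fy=7,interpolation=cv2.INTER_CUBIC))
```

```text
t 11.52 pos [ 0.5371 -0.1049  0.1064] xang 161.51 F [-1.79  0.4   5.66] gap 0.315
delta cm [ 0.05  0.04 -0.11] yaw -0.0015
[ 0.12807631  0.4153426  -0.04070252]
```

View pics/s10.png

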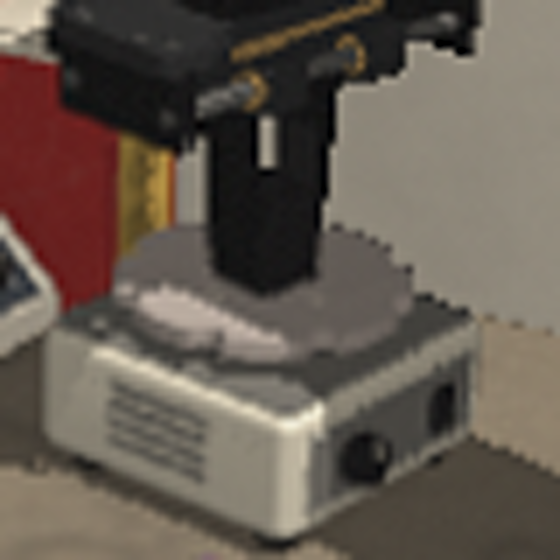

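Request:
apply_moves:
  deltas:
    - {"xyz": [0.02, 0.05, 0], "yaw": 0, "grip": 0.2}
    - {"xyz": [0.02, 0.1, 0], "yaw": 0, "grip": 0.2}
    - {"xyz": [0.02, 0.15, 0], "yaw": 0, "grip": 0.2}
    - {"xyz": [0.02, 0.2, 0], "yaw": 0, "grip": 0.2}

```text
clock: 11.9
tool_pos: [0.5371, -0.1049, 0.1046]
eef_rot: [-0.336, -2.048, 2.048]
contact_force: [-1.5, 0.1, 5.3]
finger_gap: 0.314
```

Request:
apply_moves:
  deltas:
    - {"xyz": [0, 0.05, 0], "yaw": 0, "grip": 0.2}
    - {"xyz": [0, 0.1, 0], "yaw": 0, "grip": 0.2}
    - {"xyz": [0, 0.1, 0], "yaw": 0, "grip": 0.2}

```text
clock: 12.15
tool_pos: [0.5372, -0.1049, 0.1039]
eef_rot: [-0.336, -2.048, 2.048]
contact_force: [-1.8, 0.6, 7.6]
finger_gap: 0.312
```

Request:
apply_moves:
  deltas:
    - {"xyz": [0, 0.05, 0], "yaw": 0, "grip": 0.2}
    - {"xyz": [0, 0.1, 0], "yaw": 0, "grip": 0.2}
    - {"xyz": [0, 0.1, 0], "yaw": 0, "grip": 0.2}

```text
clock: 12.4
tool_pos: [0.5372, -0.105, 0.1034]
eef_rot: [-0.336, -2.048, 2.048]
contact_force: [-3.0, 1.2, 9.5]
finger_gap: 0.311
```

Run:
```python
from h import *
from workcell import vision,ctrl
to((.537,-.1037,.106),161.6);print(ctrl.sense()['moment'])
```

```text
t 12.4 pos [ 0.5372 -0.105   0.1034] xang 161.51 F [-2.96  1.16  9.55] gap 0.311
delta cm [ 0.06 -0.26 -0.11] yaw -0.0015
[0.25979356 0.79495179 0.00559377]
```

Request:
apply_moves:
  deltas:
    - {"xyz": [0.02, 0.05, 0], "yaw": 0, "grip": 0.2}
    - {"xyz": [0.04, 0.1, 0], "yaw": 0, "grip": 0.2}
    - {"xyz": [0.04, 0.15, 0], "yaw": 0, "grip": 0.2}
    - {"xyz": [0.04, 0.15, 0], "yaw": 0, "grip": 0.2}

```text
clock: 12.73
tool_pos: [0.5372, -0.105, 0.1026]
eef_rot: [-0.337, -2.048, 2.049]
contact_force: [-4.1, 1.4, 14.0]
finger_gap: 0.314
```

Run:
```python
from h import *
from workcell import vision,ctrl
to((.537,-.1037,.106),161.6);print(ctrl.sense()['moment'])
```

```text
t 12.73 pos [ 0.5372 -0.105   0.1026] xang 161.51 F [-4.12  1.41 14.05] gap 0.314
delta cm [ 0.06 -0.34 -0.11] yaw -0.0015
[ 0.28171753  0.91747232 -0.00242038]
```

Request:
apply_moves:
  deltas:
    - {"xyz": [0, -0.1, 0], "yaw": 0, "grip": 0.2}
    - {"xyz": [0, -0.2, 0], "yaw": 0, "grip": 0.2}
    - {"xyz": [0, -0.3, 0], "yaw": 0, "grip": 0.2}
    - {"xyz": [0, -0.3, 0], "yaw": 0, "grip": 0.2}

```text
clock: 13.07
tool_pos: [0.5371, -0.1049, 0.1045]
eef_rot: [-0.337, -2.048, 2.049]
contact_force: [-0.5, 0.1, 5.8]
finger_gap: 0.31
```

Run:
```python
from h import *
from workcell import vision,ctrl
to((.537,-.1037,.106),161.6);print(ctrl.sense()['moment'])
```

```text
t 13.07 pos [ 0.5371 -0.1049  0.1045] xang 161.51 F [-0.5   0.06  5.78] gap 0.31
delta cm [ 0.05 -0.15 -0.11] yaw -0.0015
[ 0.06982848  0.22322459 -0.05033626]
```

Request:
apply_moves:
  deltas:
    - {"xyz": [0, -0.1, 0], "yaw": 0, "grip": 0.2}
    - {"xyz": [0, -0.13, 0], "yaw": 0, "grip": 0.2}
    - {"xyz": [0, -0.13, 0], "yaw": 0, "grip": 0.2}

```text
clock: 13.32
tool_pos: [0.537, -0.1049, 0.1049]
eef_rot: [-0.337, -2.048, 2.049]
contact_force: [3.6, -1.6, 3.6]
finger_gap: 0.315
```

Request:
apply_moves:
  deltas:
    - {"xyz": [0, 0, 0], "yaw": 0, "grip": 0.35}
    - {"xyz": [0, 0, 0], "yaw": 0, "grip": 0.45}
    - {"xyz": [0, 0, 0], "yaw": 0, "grip": 0.6}
    - {"xyz": [0, 0, 0], "yaw": 0, "grip": 0.6}
    - {"xyz": [0, 0, 0], "yaw": 0, "grip": 0.6}

```text
clock: 13.73
tool_pos: [0.5354, -0.1044, 0.1036]
eef_rot: [-0.332, -2.047, 2.046]
contact_force: [0.3, -0.4, 0.9]
finger_gap: 0.564
```

Run:
```python
from h import *
from workcell import vision,ctrl
to((.537,-.1037,.106),161.6);print(ctrl.sense()['moment'])
```

```text
t 13.73 pos [ 0.5354 -0.1044  0.1036] xang 161.51 F [ 0.33 -0.42  0.89] gap 0.564
delta cm [-0.13 -0.24 -0.12] yaw -0.0016
[ 0.06821301  0.05107877 -0.00256141]
```

Request:
apply_moves:
  deltas:
    - {"xyz": [0, -0.5, 0], "yaw": 0, "grip": 0.6}
    - {"xyz": [0, -2.5, 0], "yaw": 0, "grip": 0.6}
    - {"xyz": [0, -5.5, 0], "yaw": 0, "grip": 0.6}
    - {"xyz": [2, -9, 0], "yaw": 0, "grip": 0.6}
    - {"xyz": [4, -12, 0], "yaw": 0, "grip": 0.6}

```text
clock: 14.15
tool_pos: [0.4976, -0.0917, 0.2258]
eef_rot: [-0.333, -2.047, 2.047]
contact_force: [0.6, 0.1, 0.1]
finger_gap: 0.6
```

Request:
apply_moves:
  deltas:
    - {"xyz": [3, -1, 0], "yaw": 0, "grip": 0.6}
    - {"xyz": [5, -2, 0], "yaw": 0, "grip": 0.6}
    - {"xyz": [5, -2, 0], "yaw": 0, "grip": 0.6}
    - {"xyz": [5, -2, 0], "yaw": 0, "grip": 0.6}

```text
clock: 14.48
tool_pos: [0.4504, -0.0758, 0.2451]
eef_rot: [-0.336, -2.048, 2.049]
contact_force: [-0.0, -0.3, 0.3]
finger_gap: 0.603
```

Run:
```python
from h import *
from workcell import vision,ctrl
to((.537,-.1037,.106),161.6)
import pickle
i=vision.camera_info("wrist");im=vision.camera("wrist");cv2.imwrite("pics/w11.png",im[:,:,::-1]);pickle.dump(i,open("w11.pkl","wb"))
u=proj(i,[(.537,-.1049,.09)])[0].astype(int);x,y=u[0]-75,max(u[1]-75,0);print(u,x,y)
cv2.imwrite("pics/w11c.png",cv2.resize(im[y:y+150,x:x+150,::-1],None,fx=4,fy=4,interpolation=cv2.INTER_CUBIC))
im=vision.camera("scene")[120:200,260:340,::-1];cv2.imwrite("pics/s11.png",cv2.resize(im,None,fx=7,fy=7,interpolation=cv2.INTER_CUBIC))
```

```text
t 14.48 pos [ 0.4504 -0.0758  0.2451] xang 161.52 F [-0.03 -0.32  0.29] gap 0.603
delta cm [-9.06 13.94 -0.1 ] yaw -0.0013
[256  84] 181 9
```

View pics/w11c.png

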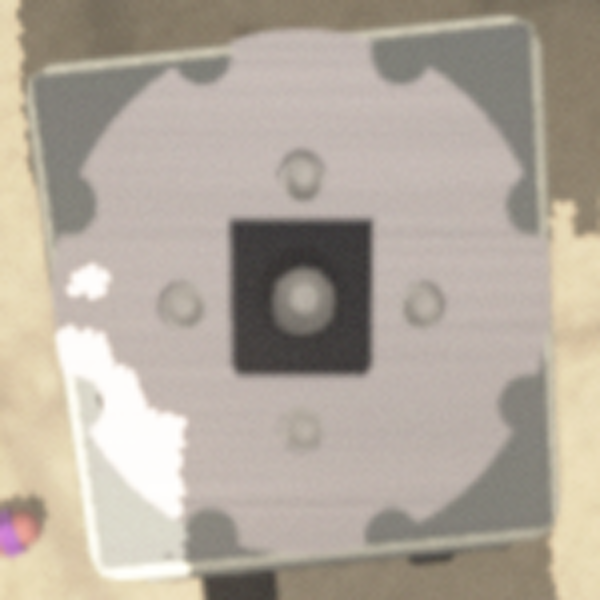

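View pics/s11.png

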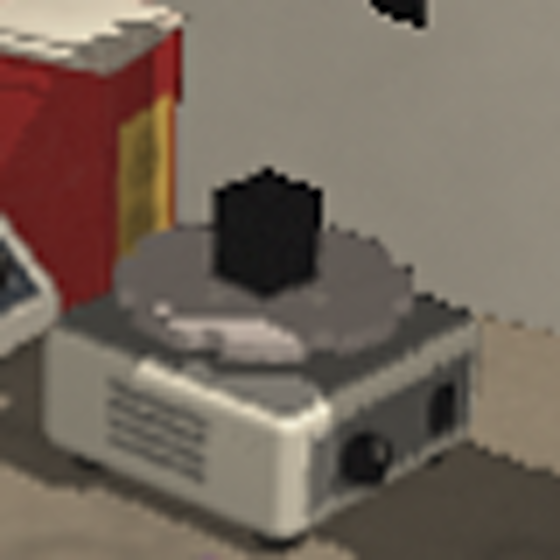

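Run:
```python
from h import *
import pickle
i=pickle.load(open("w11.pkl","rb"))
f=lambda p:((p[0]+.5)/4-.5+181,(p[1]+.5)/4-.5+9)
S=np.array([at(i,f(p),.083)[:2] for p in [(301,174),(181,304),(302,430),(424,303)]])
B=np.array([at(i,f(p),.121)[:2] for p in [(230,220),(372,220),(371,374),(234,374)]])
for n,Q in(("hole",S),("hub",B)):
    c=Q.mean(0);d=Q-c;print(n,c.round(4),"r",np.hypot(*d.T).round(4),"ang",(np.degrees(np.arctan2(d[:,1],d[:,0]))%90).round(2))
from workcell import vision
t=vision.camera_info("scene")
h=[np.array([.537,-.1045,.121])+np.r_[.0212*np.cos(a),.0212*np.sin(a),0] for a in np.radians(71.5+45+np.arange(4)*90)]
print(((proj(t,h)-[260,120])*7).round(0))
an=np.linspace(0,2*np.pi,73);
for z in(.083,.075):
  r=(proj(t,[np.array([.537,-.1045,z])+.06*np.r_[np.cos(a),np.sin(a),0] for a in an])-[260,120])*7;print(z,r.min(0).round(),r.max(0).round())
```

```text
hole [ 0.5374 -0.1045] r [0.0292 0.0293 0.0296 0.0295] ang [72.03 71.37 71.57 72.18]
hub [ 0.5365 -0.1041] r [0.0216 0.0214 0.0216 0.0214] ang [25.62 28.11 25.48 28.26]
[[265. 203.]
 [319. 182.]
 [265. 160.]
 [211. 179.]]
0.083 [112. 207.] [412. 334.]
0.075 [111. 225.] [411. 353.]
```

Run:
```python
from h import *
a=cv2.imread("pics/s10.png").astype(np.float32);b=cv2.imread("pics/s11.png").astype(np.float32)
# lower rim region: vertical shift of wheel between 'underside 75.4 mm' frame and now; box region as reference
for n,(y0,y1,x0,x1) in {"wheel rim":(290,370,110,420),"box":(370,540,60,480)}.items():
    g=lambda q:np.ascontiguousarray(cv2.cvtColor(q,cv2.COLOR_BGR2GRAY)[y0:y1,x0:x1]);w=cv2.createHanningWindow((x1-x0,y1-y0),cv2.CV_32F)
    print(n,cv2.phaseCorrelate(g(a),g(b),w))
from workcell import order,ctrl
print(ctrl.sense()['clock'],ctrl.sense()['contact_force']);print(order.job_done())
```

```text
wheel rim ((-0.21778003175862182, 0.08105324814962245), 0.30794467151165006)
box ((-0.003388392521571859, 0.043024824547288176), 0.834289888884305)
14.5833 [-0.28126355  0.35183237 -0.02414622]
the job is handed in; nothing more can be done
None
```

The tube wheel is on the mixer, seated and released, and I handed the job in at 14.6 s of the 67 s allowed. It reported no verdict.

- **Pick-up and alignment:** I gripped the wheel by its hub and turned it 31° to the stud angle measured by camera (71.6°). I then lowered it over the pin, easing off about 1 mm sideways when the pin pushed back with about 4.5 N. The studs entered the holes with no load.
- **Seating:** The collar slid down at a steady 7–8 N for about 6 mm. After that the force rose at roughly the spring rate of the plate. The highest force I read was about 16 N vertically, counting the wheel's weight, against the 30 N limit. I took off most of the load before opening the gripper.
- **Checks that agree:**
    - In the last wrist picture all four studs show in the holes.
    - The wheel's height in the scene picture matches the frame where the gripper put its underside at 75.4 mm, against 75 mm for fully home. That image match was weak for the wheel rim.
    - The arm reads about zero force and is clear of everything.
- **Checks that disagree:** Projecting the home position into the scene camera put the wheel about 1.5 px higher than it appears. I put this down to the camera's calibration. My picks of the hub corners also scattered by about 1–2°.
- **Not checked:** I did not compare the tube, specimen cup and syringe before and after. The arm never went near them.

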